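Couple the specimen stage to the microscope foot

ROBOT

A 6-joint arm with a two-finger parallel gripper is mounted at the origin on the work surface. World frame = base frame: x ahead of the robot, y to its left, z up, the work surface at z = 0. Lengths are in m, angles in rad, forces in N, time in s.
With the tool pointing down it reaches from about 0.25 to 0.85 m from the base axis. Payload 12.5 kg.
Tool frame: the origin (TCP) lies on the centre line of the jaws, within the pads' length; the fingertips stand 25 mm ahead of it and the grasp point (between the pads) lies 6 mm ahead of it (robot.tcp_to_tips is the distance from the TCP to the fingertips, in m); z points along the fingers, y is the line along which they close (so a half turn about z gives the same grasp; the last joint's range is limited). The gripper opens to 93 mm and grips with 3 to 60 N. Pads are 15 mm wide; open, the fingers measure 128 mm over their backs; the gripper's body (75 mm by 188 mm) begins 65 mm behind the grasp point.
Start: joints at [-1.368, 0.351, 1.652, -0, 1.139, -0.085], TCP at [0.156, -0.527, 0.244] pointing down, gripper open.
Joint ranges: [-2.75, 2.75], [-0.79, 2.1], [0.01, 2.65], [-1.57, 4.71], [0.07, 3.14], [-2.87, 2.87]. Speed limits (rad/s): [2.22, 2.22, 2.79, 3.14, 3.14, 3.14].

INTERFACE

Orientations are given as a unit quaternion [w, x, y, z].
In Python, from rig import robot gives the robot as it stands. The module is installed in compiled form; this text tells all that it offers.
- The arm moves only by the tool carry_out, never from a script. Its argument "steps" is a list that holds one entry, the list of rows, each a list of 5 numbers: the closure, from -1 (fully open) to 1 (shut), then the shift along the world's x, y, z in units of 80 mm (1.0 is 80 mm), then the turn about the world's z in units of 6 degrees (1.0 is 6 degrees). A call has 1 to 20 rows; each row shifts and turns the commanded pose from where the row before left it; what a row does not reach is not made up. A row lasts 1/12 s, in which the tool goes at most 41.7 mm and 7.16 degrees, less where a joint would pass 70% of its speed; a pose out of reach is approached as far as the arm can. A call with a number of a shift or a turn outside -1 to 1 is refused whole. A call with a gripper value outside its range is refused whole. The fingers move at their own pace and stop on an object; "grip_force" is the grip in N (left out, the last holds). Time passes only in rows, so rows that do not move let the fingers close. It gives the time, the measured TCP pose, the force, the opening and the grip force at its end, in the units of the state.
- robot.read_state(): the state, without advancing time (a new reading comes with each control period).
- robot.camera(name): name is "scene" or "top" or "wrist"; returns the picture (400x640x3 uint8, red, green, blue); there is no depth.
- robot.camera_info(name): a dict with "K" (3x3 intrinsics, pixels), "k1" (the pictures are not rectified: a ray, as slopes to the right and down, at radius r is drawn at 1 + k1 r^2 times it, then the intrinsics apply), "world_to_cam" (4x4, takes a point from world to camera coordinates); the wrist camera has in their place "T_tool_cam" (4x4, takes a point from camera to tool coordinates, whose origin is the TCP and whose axes are the flange's). Camera axes: x right, y down, z forward; pixel columns grow to the right and rows downward; lengths in m; the calibration is good to about 2 mm. A picture is of the moment at which its call begins: read the wrist's pose just before it. camera_info takes no time and is no camera call.
- robot.job_done(): hands the job in; it is judged then, once.
The state is a dict: "t": time; "joints": joint angles; "joint_vel": joint speeds; "effort": joint torques, N m; "tcp_pos": TCP position; "tcp_rot": TCP orientation; "ft_force": force on the tool from outside, world axes, zero at the start; "torque": the same for the moment, N m; "grip_width": finger opening in m; "gripper_force": force on a finger pad.
Only numpy, scipy, OpenCV 4.12 (cv2) and the standard library are available. Lean on these libraries where they do the work, as an engineer would, in place of code of your own. Each camera call takes 0.05 s, during which the arm holds its last target. There are 200 camera calls.

TASK

Mount the specimen stage on the white microscope foot: raise its red-knobbed coupler handle, lower the coupler onto the steel ball so that its tail lies on the rubber rest between the two cheeks, and press it gently but fully home past the spring catch; then press the handle all the way down to lock it. The ball's height is not known beforehand, so feel for it and never push hard on the foot, and leave the lens cap, the jar and the slide box where they are.

Things in the scene. Friction and masses are not known exactly. Their poses are not given: they have to be found in the camera images.
- coupler: Loose specimen stage with ball coupler, 0.7 to 0.9 kg, level on the desk. Origin: on its underside, on the socket's axis; z up, +x to the round white plate (64 mm across, centred 72 mm ahead, top 28 mm high, on a rubber foot), -x to the tail. Over the origin: grey coupler block, 44 x 44 mm, 60 mm high, to be gripped across y; its two y sides are bare over their whole height.
- socket (a point): Centre of the socket's flat roof inside the block, 38 mm over the underside. The socket is 33 mm square, open below. Two sprung brass catches in it meet the ball when the block is still about 14 mm above home. Getting past them takes 18 to 27 N in all (the stage's own 7 to 9 N included); the push then falls off sharply and the block goes down until the roof rests on the ball.
- tail (a point): Centre of the underside of the dark steel tail block (20 mm long, 42 mm wide, 26 mm high), 102 mm behind the coupler's origin (-x), at the same level. Two rails, 42 mm wide over both, tops 26 mm high, join it to the coupler block.
- handle (a joint): Angle of the red-knobbed handle: 0 = fully down (locked, lying level over the rails), 0.9 rad = upper stop. It stays where it is left (friction 0.12 N m). Down, its steel claw bars the mouth of the socket, so that no ball can enter, or holds a seated ball from below; from 0.5 rad up the socket is clear. Unless the ball is fully home the handle cannot come down to 0.
- handle_hinge (a point): Middle of the handle's hinge axis (the coupler's y), 28 mm behind the coupler's origin, 42 mm above its underside. From it the handle runs back (-x) when down, and its end swings up and forward in raising.
- handle_grip (a point): Centre of the red ball knob, 20 mm across, at the handle's end; with the handle down 64 mm behind and 6 mm above the hinge, 48 mm above the coupler's underside. A knob pinched across y turns freely between the fingers. The steel bar from hinge to knob is 11 mm wide (y), 8 mm thick, centred at the knob's height. Handle down, 12 mm are free between knob and rails or tail block.
- stand: White microscope foot, fixed: plate 220 x 150 mm, 16 mm thick. Origin: under the plate (desk level), straight below the ball; z up, -x to the rest. On it a sprung carriage, about 7 N/mm with 7 mm of give, carries ball and rest; more than 33 N down on it harms it. When the stage is home it is level, with its underside at the height of the rest's top.
- ball_foot (a point): Point on the top of the white plate (16 mm over the desk) straight below the steel ball. The ball is 30 mm across on a 14 mm neck. Its height has been set anywhere within 36 mm and is not measured: its top is 88 to 124 mm above the desk (ball and rest move together, ball top 38 mm above rest top).
- rest_foot (a point): Point on the level of the plate's top straight below the middle of the black rubber rest, 102 mm behind the ball's axis. The rest is 24 mm long, 50 mm wide, its top 50 to 86 mm above the desk, between two aluminium cheeks 50 mm apart that stand 8 mm above it.
- lens_cap: Bystander: black lens cap, 52 mm across, 16 mm high; origin under its centre.
- jar: Bystander: amber glass specimen jar, 44 mm across, 65 mm high; origin under its centre.
- slide_box: Bystander: blue slide box, 90 x 70 x 35 mm; origin under its centre.

How it is judged:
On the way, in this order (a step that is already met when the one before it is completed fails the run):
1. the handle is raised while the stage is still off the foot (value of joint handle above 0.5 rad and horizontal distance between coupler and stand above 0.1 m), for 0.1 s.
2. the coupler, let go, sits on the ball, level with its tail on the rest, the handle still raised (x of coupler in the frame of stand between -0.005 and 0.005 m and y of coupler in the frame of stand between -0.004 and 0.004 m and z of coupler in the frame of stand between 0.042 and 0.092 m and x of tail in the frame of stand between -0.115 and -0.09 m and y of tail in the frame of stand between -0.008 and 0.008 m and z of tail in the frame of stand between 0.04 and 0.094 m and value of joint handle above 0.35 rad and contact force between the fingers and coupler below 0.1 N and angle between coupler's own z axis and vertical below 0.06 rad), for 0.2 s.
At the end, for the whole second after the job is handed in: the coupler is home on the ball (within 5 mm along and 4 mm across, 42 to 92 mm above the desk as the carriage is set, tilt under 0.06 rad), its tail on the rest between the cheeks (within 8 mm across and 12 mm along), the handle down to under 0.06 rad, the stage at rest and released (x of coupler in the frame of stand between -0.005 and 0.005 m and y of coupler in the frame of stand between -0.004 and 0.004 m and z of coupler in the frame of stand between 0.042 and 0.092 m and x of tail in the frame of stand between -0.115 and -0.09 m and y of tail in the frame of stand between -0.008 and 0.008 m and z of tail in the frame of stand between 0.04 and 0.094 m and value of joint handle below 0.06 rad and angle between coupler's own z axis and vertical below 0.06 rad and linear speed of coupler below 0.02 m/s and contact force between the fingers and coupler below 0.1 N); the robot touches nothing.
It fails at once if the foot is loaded with more than about 34 N (80 N summed over all contacts, the squeeze of the sprung catches included) (contact force between coupler and stand above 80 N).
It fails at once if the foot is pushed by the robot itself with more than 35 N (contact force between the arm and stand above 35 N).
It fails at once if the lens cap is moved by more than 15 mm (distance of lens_cap from where it was at the start of the episode above 0.015 m).
It fails at once if the jar is moved by more than 15 mm (distance of jar from where it was at the start of the episode above 0.015 m).
It fails at once if the slide box is moved by more than 15 mm (distance of slide_box from where it was at the start of the episode above 0.015 m).
It also fails if it takes over 64 s, if anything falls off the work surface, if the arm or the gripper's body presses on something with over 40 N, if the wrist force passes 120 N, or if a joint passes its speed limit or range.

## Working session

There is one attempt and no reset: what is moved stays moved. The work goes in short steps, Python scripts to look and compute and a tool call to move; the robot and the scene stay as the last step left them, time stands still between calls to the robot, and variables do not carry over. Pictures are saved under pics/ and viewed, at most 13 in all, crops included, and the job is handed in when it is done.

Besides the shell and the picture viewer there is one more tool, called after "Emit:" in YAML: its name, and indented under it one key for each argument. carry_out: Moves the arm, as the interface text tells. Shifts and turns lie within -1 to 1; 1 stands for 80 mm of shift or 6 degrees of turn. Its arguments: {"type":"object","properties":{"steps":{"type":"array"},"grip_force":{"type":"number"}},"required":["steps"]}

```bash
mkdir -p pics; cat > h.py <<'E'
import numpy as np, cv2
from rig import robot
from scipy.spatial.transform import Rotation as R
def snap(n):
    s=robot.read_state(); im=robot.camera(n); i=robot.camera_info(n)
    if n=="wrist":
        q=s["tcp_rot"]; T=np.eye(4); T[:3,:3]=R.from_quat([q[1],q[2],q[3],q[0]]).as_matrix(); T[:3,3]=s["tcp_pos"]
        C=T@np.array(i["T_tool_cam"])
    else: C=np.linalg.inv(np.array(i["world_to_cam"]))
    return im,dict(K=np.array(i["K"]),k1=i["k1"],C=C)
def ray(c,u,v):
    K=c["K"]; p=cv2.undistortPoints(np.array([[[u,v]]],float),K,np.array([c["k1"],0,0,0,0]))[0,0]
    d=c["C"][:3,:3]@np.array([p[0],p[1],1]); return c["C"][:3,3],d/np.linalg.norm(d)
def plane(c,u,v,z):
    o,d=ray(c,u,v); return o+d*(z-o[2])/d[2]
def tri(rs):
    A=sum(np.eye(3)-np.outer(d,d) for o,d in rs); b=sum((np.eye(3)-np.outer(d,d))@o for o,d in rs)
    return np.linalg.solve(A,b)
def proj(c,P):
    W=np.linalg.inv(c["C"]); p=W[:3,:3]@np.array(P)+W[:3,3]; x=p[:2]/p[2]; x=x*(1+c["k1"]*(x@x)); return (c["K"]@[x[0],x[1],1])[:2]
def save(n,im): cv2.imwrite("pics/"+n+".png",im[:,:,::-1])
E
python3 - <<'E'
from h import *
import pickle
d={}
for n in("scene","top"):
    im,c=snap(n); save(n+"0",im); d[n]=(im,c); print(n,c["C"].round(3).tolist(),c["k1"],c["K"].round(1).tolist())
pickle.dump(d,open("d0.pkl","wb"))
s=robot.read_state(); print(s)
E
```

```text
scene [[0.852, 0.407, -0.329, 0.918], [0.523, -0.654, 0.547, -0.438], [0.007, -0.638, -0.77, 0.789], [0.0, 0.0, 0.0, 1.0]] 0.028473063451825157 [[406.2, 0.0, 322.3], [0.0, 406.2, 197.9], [0.0, 0.0, 1.0]]
top [[-0.008, -0.999, 0.043, 0.525], [-1.0, 0.007, -0.006, 0.092], [0.006, -0.043, -0.999, 1.058], [0.0, 0.0, 0.0, 1.0]] -0.05977580316928311 [[367.7, 0.0, 324.6], [0.0, 367.7, 203.3], [0.0, 0.0, 1.0]]
{'t': 0.1, 'joints': array([-1.36762915e+00,  3.51198681e-01,  1.65234077e+00, -3.16813789e-05,
        1.13907973e+00, -8.46181634e-02]), 'joint_vel': array([ 0.00149094, -0.00108725, -0.00311538,  0.00092143, -0.00052223,
        0.0002703 ]), 'effort': array([ 4.14155293e-04, -4.98026776e+01, -2.85703772e+01,  7.00041885e-02,
        2.39244488e-02, -2.25784379e-05]), 'tcp_pos': array([ 0.15605901, -0.52711144,  0.24315365]), 'tcp_rot': array([-5.11510250e-04,  9.89664218e-01,  1.43403180e-01, -4.47642655e-05]), 'ft_force': array([-0.60736891,  0.06931311,  0.42258327]), 'torque': array([ 0.06539961, -0.04321466,  0.02473919]), 'gripper_force': 0.0, 'grip_width': 0.09328734338690435}
```

View pics/scene0.png

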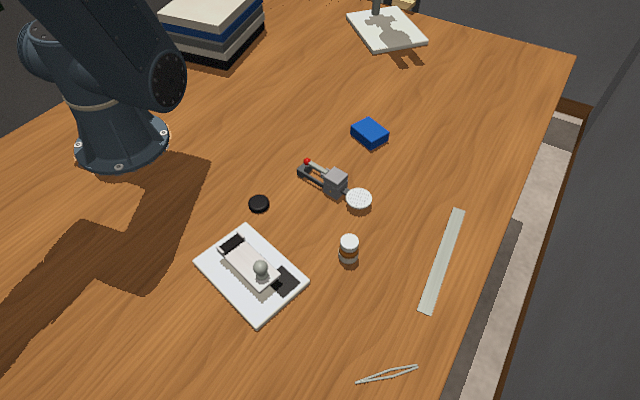

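View pics/top0.png

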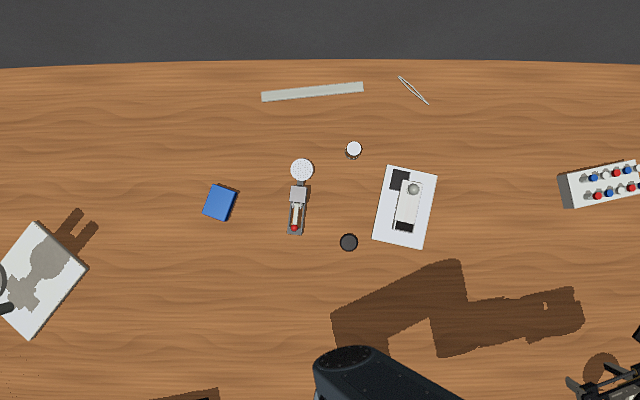

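The scene view shows the block at about (336,182), the knob at (307,161) and the ball at (261,268). The top view shows the block at (298,195), the knob at (294,228), the plate at (302,169), the ball at (414,189) and the rest at (404,226). The jar is at (354,149), the cap at (349,242) and the box at (220,202).

```bash
python3 - <<'E'
from h import *
import pickle
d=pickle.load(open("d0.pkl","rb"))
def cen(m,win):
    x0,x1,y0,y1=win; n,l,s,c=cv2.connectedComponentsWithStats(m[y0:y1,x0:x1].astype(np.uint8)); k=1+np.argmax(s[1:,4]); 
    return c[k]+[x0,y0],s[k,4],(l==k)
W={}
for n in d:
    im,c=d[n]; h=cv2.cvtColor(im,cv2.COLOR_RGB2HSV).astype(int); H,S,V=h[...,0],h[...,1],h[...,2]
    red=((H<8)|(H>172))&(S>150)&(V>90)
    win=dict(scene=(290,320,150,175),top=(280,310,215,245))[n]
    k,a,_=cen(red,win); W[n,'knob']=k; print(n,'knob',k,a)
    white=(S<40)&(V>170)
    win=dict(scene=(340,380,183,220),top=(285,320,153,184))[n]
    k,a,_=cen(white,win); W[n,'plate']=k; print(n,'plate',k,a)
    win=dict(scene=(240,285,250,290),top=(400,428,178,202))[n]
    x0,x1,y0,y1=win
    g=cv2.resize(cv2.cvtColor(im,cv2.COLOR_RGB2GRAY)[y0:y1,x0:x1],None,fx=6,fy=6,interpolation=cv2.INTER_CUBIC)
    cc=cv2.HoughCircles(g,cv2.HOUGH_GRADIENT,1,60,param1=80,param2=12,minRadius=25,maxRadius=70)
    print(n,'ball',None if cc is None else (cc[0][:3]/6+[x0,y0,0]).round(1).tolist())
    if cc is not None: W[n,'ball']=cc[0][0,:2]/6+[x0,y0]
    cv2.imwrite(f"pics/crop_{n}.png",cv2.resize(im[(215 if n=='scene' else 155):(335 if n=='scene' else 255),(185 if n=='scene' else 280):(315 if n=='scene' else 445)],None,fx=4.5,fy=4.5,interpolation=cv2.INTER_CUBIC)[:,:,::-1])
for k in('knob','plate','ball'):
    rs=[ray(d[n][1],*W[n,k]) for n in d]; P=tri(rs); print(k,P.round(4),[ (proj(d[n][1],P)-W[n,k]).round(1).tolist() for n in d])
t=d['top'][1]
for nm,u,v,z in(('cap',349,242,.016),('jar',354,149,.065),('box',220,202,.035)): print(nm,plane(t,u,v,z).round(3))
E
```

```text
scene knob [306.4        160.46666667] 30
scene plate [358.59036145 197.51325301] 415
scene ball [[260.6, 267.4, 7.7], [260.9, 280.2, 9.8], [251.2, 276.9, 7.3]]
top knob [293.78378378 227.32432432] 37
top plate [301.24164524 169.18251928] 389
top ball [[413.6, 189.4, 5.7]]
knob [0.5032 0.17   0.0514] [[-0.1, 0.0], [-0.0, -0.0]]
plate [0.6663 0.1505 0.0271] [[-0.2, 0.0], [-0.1, -0.2]]
ball [ 0.6034 -0.1522  0.0801] [[-0.7, 0.0], [-0.3, -0.4]]
cap [0.46  0.017 0.016]
jar [0.715 0.004 0.065]
box [0.575 0.377 0.035]
```

View pics/crop_top.png

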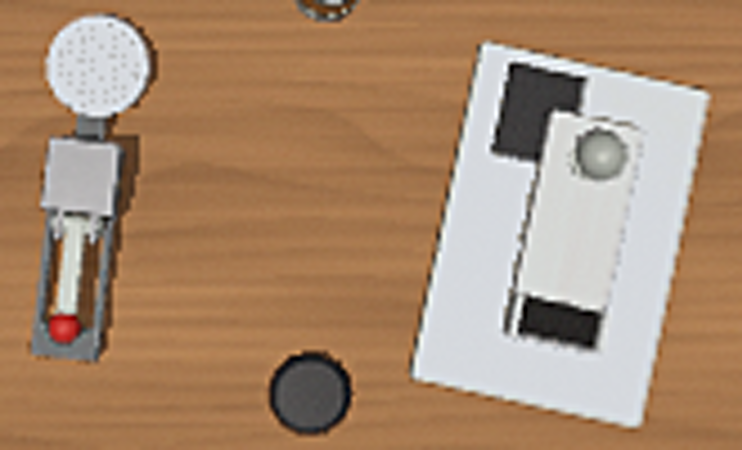

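The knob-to-plate distance is 164 mm, as the text says. The stage yaw is about -6.8° and the foot yaw about -12°. Next I check the wrist camera mount and the foot's axis.

```bash
python3 - <<'E'
from h import *
import pickle
d=pickle.load(open("d0.pkl","rb")); t=d['top'][1]
i=robot.camera_info("wrist"); print(np.round(i["T_tool_cam"],3).tolist(), np.round(i["K"],1).tolist(), i["k1"], robot.tcp_to_tips)
f=lambda x,y:(x/4.5+280-.4,y/4.5+155-.4)
b=plane(t,*f(601,153),.08); r=plane(t,*f(558,323),.057); print(b,r,np.hypot(*(b-r)[:2]),np.degrees(np.arctan2(*(b-r)[1::-1])))
E_=[plane(t,*f(*p),.016) for p in((485,43),(708,93),(640,427),(412,378))]
for a,bb in((3,0),(2,1)): v=E_[bb]-E_[a]; print(np.degrees(np.arctan2(v[1],v[0])),np.hypot(*v[:2]))
print(np.mean(E_,0))
E
```

```text
[[-0.0, -0.961, -0.276, 0.077], [1.0, -0.0, 0.001, -0.0], [-0.001, -0.276, 0.961, -0.142], [0.0, 0.0, 0.0, 1.0]] [[291.2, 0.0, 317.2], [0.0, 291.2, 200.0], [0.0, 0.0, 1.0]] -0.05398044926693708 0.025
[ 0.60454789 -0.15205776  0.08      ] [ 0.50328062 -0.12968705  0.057     ] 0.10370877421548859 -12.457006903948844
-13.114919468877646 0.21725490611839757
-12.708694551807758 0.21663747714197207
[ 0.55825788 -0.14216429  0.016     ]
```

Emit:
carry_out:
  steps:
    - [[-1, 0.234, 0.434, 0, -0.194], [-1, 0.234, 0.434, 0, -0.194], [-1, 0.234, 0.434, 0, -0.194], [-1, 0.234, 0.434, 0, -0.194], [-1, 0.234, 0.434, 0, -0.194], [-1, 0.234, 0.434, 0, -0.194], [-1, 0.234, 0.434, 0, -0.194], [-1, 0.234, 0.434, 0, -0.194], [-1, 0.234, 0.434, 0, -0.194], [-1, 0.234, 0.434, 0, -0.194], [-1, 0.234, 0.434, 0, -0.194], [-1, 0.234, 0.434, 0, -0.194], [-1, 0.234, 0.434, 0, -0.194], [-1, 0.234, 0.434, 0, -0.194], [-1, 0.234, 0.434, 0, -0.194], [-1, 0.234, 0.434, 0, -0.194], [-1, 0.234, 0.434, 0, -0.194], [-1, 0.234, 0.434, 0, -0.194], [-1, 0.234, 0.434, 0, -0.194], [-1, 0.234, 0.434, 0, -0.194]]
  grip_force: 10

```text
t: 1.77
tcp_pos: [0.5309, 0.1691, 0.2433]
tcp_rot: [0.0, 0.998, -0.06, -0.0]
ft_force: [0.9, -0.6, 0.4]
grip_width: 0.0931
gripper_force: 0.0
```

```bash
python3 - <<'E'
from h import *
import pickle
im,c=snap("wrist"); save("w1",im); pickle.dump((im,c),open("w1.pkl","wb"))
s=robot.read_state(); print(s['t'],s['tcp_pos'],s['tcp_rot'],s['ft_force'])
E
```

```text
1.8167 [0.53317124 0.17365107 0.24323033] [-9.72864835e-04  9.98229983e-01 -5.94615240e-02  5.30650843e-04] [-4.33163791  2.30722162 -1.60445507]
```

View pics/w1.png

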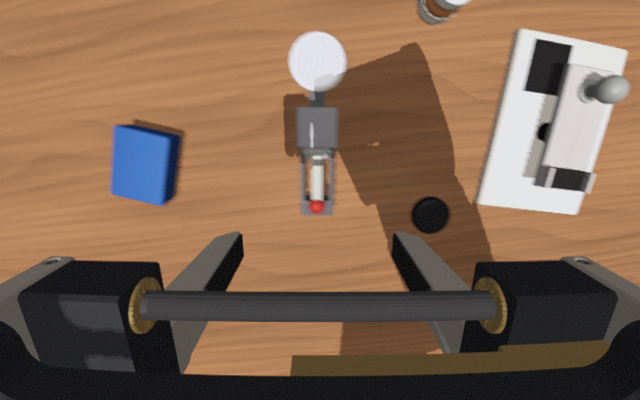

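The wrist view shows the knob at (316,207), the block at (318,125), the plate at (317,62), the ball at (606,88) and the rest at (568,178).

```bash
cat >> h.py <<'E'
def cen(m,win):
    x0,x1,y0,y1=win; n,l,s,c=cv2.connectedComponentsWithStats(m[y0:y1,x0:x1].astype(np.uint8)); k=1+np.argmax(s[1:,4])
    return c[k]+[x0,y0],s[k,4]
def masks(im):
    h=cv2.cvtColor(im,cv2.COLOR_RGB2HSV).astype(int); H,S,V=h[...,0],h[...,1],h[...,2]
    return ((H<8)|(H>172))&(S>150)&(V>70), (S<50)&(V>150)
E
python3 - <<'E'
from h import *
import pickle
im,c=pickle.load(open("w1.pkl","rb")); d=pickle.load(open("d0.pkl","rb"))
r,w=masks(im)
k,a=cen(r,(300,335,190,220)); p,b=cen(w,(280,355,25,92)); print(k,a,p,b)
K=plane(c,*k,.049); P=plane(c,*p,.028); v=P-K; print(K,P,np.hypot(*v[:2]),np.degrees(np.arctan2(v[1],v[0])))
kt=(293.78,227.32);pt=(301.24,169.18)
print("tri",tri([ray(c,*k),ray(d['top'][1],*kt)]),tri([ray(c,*k),ray(d['top'][1],*kt),ray(d['scene'][1],306.4,160.47)]))
s=robot.read_state(); print(s['tcp_pos'])
E
```

```text
[316.24031008 206.07751938] 129 [316.49908992  60.43866036] 2747
[0.50371296 0.17348198 0.049     ] [0.66874963 0.15330994 0.028     ] 0.16626488686570562 -6.968560231102082
tri [0.5027264  0.172051   0.04496747] [0.50303563 0.1717197  0.04935133]
[0.53317124 0.17365107 0.24323033]
```

Emit:
carry_out:
  steps:
    - [[-1, -0.1, 0, -0.3, 0], [-1, -0.1, 0, -0.3, 0], [-1, -0.1, 0, -0.3, 0], [-1, -0.075, 0, -0.3, 0], [-1, 0, 0, -0.3, 0], [-1, 0, 0, -0.2, 0], [-1, 0, 0, 0, 0], [-1, 0, 0, 0, 0], [-1, 0, 0, 0, 0]]

```text
t: 2.57
tcp_pos: [0.5011, 0.1671, 0.1086]
tcp_rot: [-0.0, 0.998, -0.059, 0.001]
ft_force: [0.4, -0.1, -1.3]
grip_width: 0.0931
gripper_force: 0.0
```

```bash
python3 - <<'E'
from h import *
im,c=snap("wrist"); save("w2",im); s=robot.read_state(); print(s['tcp_pos'],s['ft_force'])
r,w=masks(im); k,a=cen(r,(250,400,150,400)); print(k,a,plane(c,*k,.048))
E
```

```text
[0.50119751 0.16713735 0.10878872] [ 0.38298185 -0.2141593  -0.11814146]
[312.04782609 223.58043478] 460 [0.50196861 0.17095576 0.048     ]
```

Emit:
carry_out:
  steps:
    - [[-1, 0.01, 0.05, -0.2, 0], [-1, 0, 0, -0.2, 0], [-1, 0, 0, -0.15, 0], [-1, 0, 0, -0.06, 0], [-1, 0, 0, 0, 0], [1, 0, 0, 0, 0], [1, 0, 0, 0, 0], [1, 0, 0, 0, 0], [1, 0, 0, 0, 0], [1, 0, 0, 0, 0], [1, 0, 0, 0, 0], [1, 0, 0, 0, 0], [1, 0, 0, 0, 0]]
  grip_force: 12

```text
t: 3.7
tcp_pos: [0.5014, 0.171, 0.0589]
tcp_rot: [-0.0, 0.998, -0.059, 0.0]
ft_force: [0.9, -0.8, -0.0]
grip_width: 0.0443
gripper_force: 0.0
```

Emit:
carry_out:
  steps:
    - [[1, 0, 0, 0, 0], [1, 0, 0, 0, 0], [1, 0, 0, 0, 0], [1, 0, 0, 0, 0], [1, 0, 0, 0, 0], [1, 0, 0, 0, 0], [1, 0, 0, 0, 0]]

```text
t: 4.28
tcp_pos: [0.5013, 0.171, 0.0588]
tcp_rot: [0.0, 0.998, -0.059, 0.0]
ft_force: [0.1, -0.5, 0.1]
grip_width: 0.0191
gripper_force: 12.0
```

Emit:
carry_out:
  steps:
    - [[1, 0.015, -0.002, 0.079, 0], [1, 0.015, -0.002, 0.079, 0], [1, 0.03, -0.004, 0.074, 0], [1, 0.03, -0.004, 0.074, 0], [1, 0.045, -0.005, 0.067, 0], [1, 0.045, -0.005, 0.067, 0], [1, 0.057, -0.007, 0.056, 0], [1, 0.057, -0.007, 0.056, 0], [1, 0, 0, 0, 0], [1, 0, 0, 0, 0]]

```text
t: 5.12
tcp_pos: [0.5255, 0.1681, 0.1036]
tcp_rot: [-0.0, 0.998, -0.059, 0.001]
ft_force: [-2.2, -2.1, 5.2]
grip_width: 0.0189
gripper_force: 12.0
```

Emit:
carry_out:
  steps:
    - [[-1, 0, 0, 0, 0], [-1, 0, 0, 0, 0], [-1, 0, 0, 0, 0], [-1, 0, 0, 0, 0], [-1, 0, 0, 0.2, 0], [-1, 0, 0, 0.4, 0], [-1, 0, 0, 0.4, 0], [-1, 0.2, -0.03, 0.3, 0], [-1, 0.3, -0.03, 0.1, 0], [-1, 0, 0, 0, 0], [-1, 0, 0, 0, 0], [-1, 0, 0, 0, 0]]

```text
t: 6.12
tcp_pos: [0.5638, 0.1633, 0.2138]
tcp_rot: [0.0, 0.998, -0.059, -0.001]
ft_force: [-0.9, -0.1, 0.4]
grip_width: 0.0915
gripper_force: 0.0
```

```bash
python3 - <<'E'
from h import *
import pickle
im,c=snap("wrist"); save("w3",im); st,ct=snap("top"); sc,cs=snap("scene"); s=robot.read_state(); print(s['tcp_pos'],s['ft_force'])
pickle.dump((im,c),open("w3.pkl","wb"))
r,w=masks(im); k,a=cen(r,(200,440,20,350)); print(k,a)
rs,_=masks(sc); k2,a2=cen(rs,(285,345,130,180)); print(k2,a2,tri([ray(c,*k),ray(cs,*k2)]))
p,b=cen(w,(250,390,0,110)); print(p,b,plane(c,*p,.028))
E
```

```text
[0.56390889 0.16345956 0.21415784] [ 0.42437018 -0.30104126  0.30138025]
[317.         238.78305085] 295
[313.07142857 152.80952381] 42 [0.52508932 0.16812105 0.09125028]
[317.13272583  86.272187  ] 2524 [0.67079575 0.15050375 0.028     ]
```

View pics/w3.png

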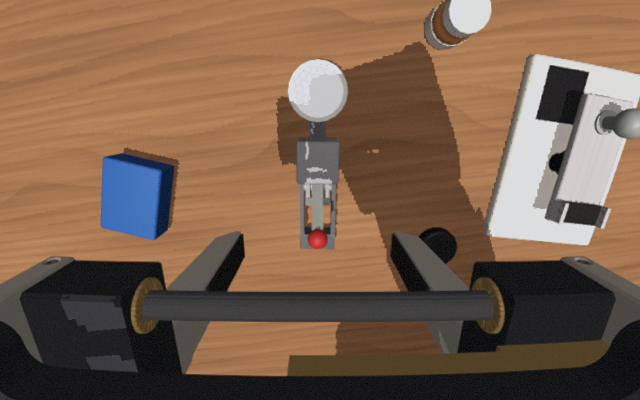

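```bash
python3 - <<'E'
from h import *
import pickle
im,c=pickle.load(open("w3.pkl","rb"))
print(plane(c,318,90,.028))
for u,v in((298,140),(338,140),(298,183),(338,183)): print(plane(c,u,v,.06).round(4))
g=cv2.cvtColor(im,cv2.COLOR_RGB2GRAY); print(g[160,288:350].tolist()); print(g[125:200,305].tolist())
s=robot.read_state(); print(s['tcp_pos'])
E
```

```text
[0.66694798 0.15003474 0.028     ]
[0.6196 0.1759 0.06  ]
[0.6149 0.1362 0.06  ]
[0.576  0.1819 0.06  ]
[0.5711 0.1406 0.06  ]
[68, 72, 74, 73, 73, 74, 75, 71, 75, 93, 105, 105, 103, 102, 102, 101, 99, 101, 105, 99, 100, 99, 101, 99, 101, 101, 100, 101, 99, 102, 105, 102, 101, 102, 104, 102, 102, 103, 102, 101, 103, 103, 104, 105, 102, 100, 102, 103, 105, 99, 88, 70, 73, 69, 70, 67, 67, 70, 69, 70, 71, 71]
[67, 70, 69, 72, 69, 69, 70, 76, 79, 78, 74, 73, 67, 61, 59, 63, 88, 121, 137, 142, 142, 129, 106, 104, 103, 104, 102, 106, 124, 140, 143, 144, 144, 141, 124, 101, 100, 100, 100, 100, 103, 100, 100, 102, 103, 100, 101, 101, 102, 101, 99, 102, 99, 101, 104, 101, 106, 150, 156, 160, 186, 200, 198, 182, 167, 141, 122, 122, 121, 121, 121, 124, 120, 117, 115]
[0.56390889 0.16345956 0.21415784]
```

The knob now stands at z = 0.091 m, so the handle is at about 0.8 rad. The block's centre is at (0.595, 0.159).

Emit:
carry_out:
  steps:
    - [[-1, 0.13, -0.019, -0.1, 0], [-1, 0.13, -0.019, -0.3, 0], [-1, 0.13, -0.018, -0.4, 0], [-1, 0, 0, -0.4, 0], [-1, 0, 0, -0.4, 0], [-1, 0, 0, -0.3, 0], [-1, 0, 0, -0.2, 0], [1, 0, 0, 0, 0], [1, 0, 0, 0, 0], [1, 0, 0, 0, 0], [1, 0, 0, 0, 0], [1, 0, 0, 0, 0], [1, 0, 0, 0, 0], [1, 0, 0, 0, 0], [1, 0, 0, 0, 0], [1, 0, 0, 0, 0], [1, 0, 0, 0, 0], [1, 0, 0, 0, 0]]
  grip_force: 50

```text
t: 7.77
tcp_pos: [0.5962, 0.159, 0.0473]
tcp_rot: [-0.0, 0.998, -0.059, 0.0]
ft_force: [-1.8, 2.4, 4.8]
grip_width: 0.0438
gripper_force: 50.0
```

Emit:
carry_out:
  steps:
    - [[1, 0, 0, 0.1, 0], [1, 0, 0, 0.3, 0], [1, 0, 0, 0.4, 0], [1, 0, 0, 0.4, 0], [1, 0, 0, 0.4, 0], [1, 0, 0, 0.2, 0], [1, 0, -0.2, 0, -0.2], [1, 0, -0.3, 0, -0.2], [1, 0, -0.35, 0, -0.2], [1, 0, -0.35, 0, -0.2], [1, 0, -0.2, 0, -0.2], [1, 0, -0.1, 0, 0], [1, 0, 0, 0, 0], [1, 0, 0, 0, 0], [1, 0, 0, 0, 0], [1, 0, 0, 0, 0]]

```text
t: 9.1
tcp_pos: [0.5959, 0.0399, 0.1908]
tcp_rot: [-0.0, 0.994, -0.111, -0.0]
ft_force: [-1.1, -0.2, -9.5]
grip_width: 0.0436
gripper_force: 50.0
```

```bash
python3 - <<'E'
from h import *
import pickle
im,c=snap("wrist"); save("w4",im); s=robot.read_state(); print(s['t'],s['tcp_pos'],s['tcp_rot'],s['ft_force'],s['torque'])
pickle.dump((im,c),open("w4.pkl","wb"))
E
```

```text
9.15 [0.59593146 0.03988554 0.19085417] [-5.96711222e-05  9.93855358e-01 -1.10686456e-01 -1.81495363e-04] [ 0.07471413  0.7110934  -8.22240032] [ 0.00031286 -0.13351381  0.00185558]
```

View pics/w4.png

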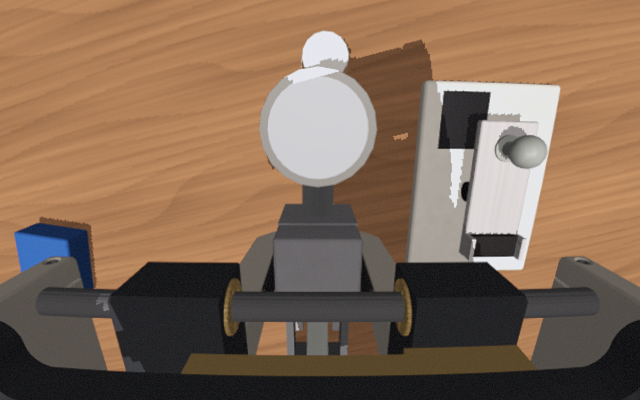

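The wrist view shows the ball at about (528,151), radius 17, the black rest at about (496,247), and the held stage straight in the jaws with its plate at (318,126).

```bash
python3 - <<'E'
from h import *
import pickle
im,c=pickle.load(open("w4.pkl","rb")); d=pickle.load(open("d0.pkl","rb")); g=cv2.cvtColor(im,cv2.COLOR_RGB2GRAY)
def hc(x0,x1,y0,y1,r0,r1):
    z=cv2.resize(g[y0:y1,x0:x1],None,fx=4,fy=4,interpolation=cv2.INTER_CUBIC)
    q=cv2.HoughCircles(z,cv2.HOUGH_GRADIENT,1,100,param1=80,param2=12,minRadius=4*r0,maxRadius=4*r1)[0][:3]/4; return (q+[x0,y0,0]).round(1)
B=hc(490,565,120,185,13,22); P=hc(245,390,60,195,50,64); print(B,P)
b=B[0,:2]; rw=ray(c,*b); rt=ray(d['top'][1],413.6,189.4); rsn=ray(d['scene'][1],260.6,267.4)
for nm,l in(('wt',[rw,rt]),('ws',[rw,rsn]),('ts',[rt,rsn]),('all',[rw,rt,rsn])): print(nm,tri(l).round(4))
s=robot.read_state(); q=s['tcp_rot']; Rm=R.from_quat([q[1],q[2],q[3],q[0]])
pp=plane(c,*P[0,:2],.1715); print('plate tool',Rm.inv().apply(pp-s['tcp_pos']).round(4), 'tool yaw',np.degrees(2*np.arctan2(q[2],q[1])))
dark=(g<45); 
n,l,st,ce=cv2.connectedComponentsWithStats(dark[225:268,462:535].astype(np.uint8)); k=1+np.argmax(st[1:,4]); print(st[k],ce[k]+[462,225])
cnt=np.argwhere(l==k)[:,::-1].astype(np.float32)+[462,225]; print(cv2.minAreaRect(cnt.astype(np.float32)))
for z in(.05,.06): print(plane(c,*(ce[k]+[462,225]),z).round(4))
# stand plate edges: left edge & right edge points
for (a,bb) in (((426,84),(409,262)),((559,87),(523,268))):
    v=plane(c,*a,.016)-plane(c,*bb,.016); print(np.degrees(np.arctan2(v[1],v[0])))
E
```

```text
[[526.9 148.9  20.1]] [[316.9 127.1  59.7]]
wt [ 0.6033 -0.1547  0.0761]
ws [ 0.6051 -0.1518  0.0811]
ts [ 0.6035 -0.1522  0.0802]
all [ 0.604  -0.1524  0.0802]
plate tool [ 0.0712 -0.0003  0.0193] tool yaw -12.709776744939152
[ 12  14  37  17 180] [487.68333333 251.        ]
((492.0, 247.0), (16.0, 36.0), 90.0)
[ 0.4944 -0.1272  0.05  ]
[ 0.5006 -0.1218  0.06  ]
-12.888786384387307
-12.574768615350969
```

Emit:
carry_out:
  steps:
    - [[1, 0, -0.2, 0, 0], [1, 0, -0.4, 0, 0], [1, 0, -0.4, 0, 0], [1, 0, -0.2, 0, 0], [1, 0, -0.1, 0, 0], [1, 0, 0, 0, 0], [1, 0, 0, 0, 0], [1, 0, 0, 0, 0], [1, 0, 0, 0, 0], [1, 0, 0, 0, 0]]

```text
t: 9.98
tcp_pos: [0.5961, -0.0641, 0.191]
tcp_rot: [-0.0, 0.994, -0.111, -0.0]
ft_force: [0.0, 0.4, -8.5]
grip_width: 0.0439
gripper_force: 50.0
```

```bash
python3 - <<'E'
from h import *
import pickle
im,c=snap("wrist"); st,ct=snap("top"); s=robot.read_state(); print(s['tcp_pos'],s['ft_force'])
pickle.dump((im,c,st,ct),open("w5.pkl","wb"))
u,v=proj(c,(.604,-.1525,.08)); print(u,v)
x0,y0=int(u)-70,max(0,int(v)-70); z=cv2.resize(im[y0:y0+230,x0:x0+200],None,fx=2.5,fy=2.5,interpolation=cv2.INTER_CUBIC); save("w5c",z); print(x0,y0)
E
```

```text
[ 0.59608835 -0.06450891  0.19101222] [ 1.2743174   0.73160358 -8.68201128]
412.4875768319428 174.95449380337334
342 104
```

View pics/w5c.png

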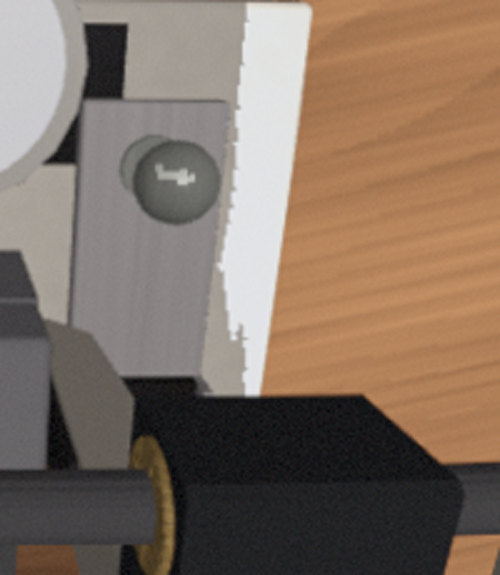

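The ball is at pixel (412.6, 176.4), within 1.4 px of the prediction, so it lies at about (0.603, -0.1526). Next I move over it.

Emit:
carry_out:
  steps:
    - [[1, 0.02, -0.2, 0, 0], [1, 0.03, -0.3, 0, 0], [1, 0.03, -0.3, 0, 0], [1, 0.015, -0.2, 0, 0], [1, 0, -0.1, 0, 0], [1, 0, 0, -0.1, 0], [1, 0, 0, -0.2, 0], [1, 0, 0, -0.1, 0], [1, 0, 0, 0, 0], [1, 0, 0, 0, 0], [1, 0, 0, 0, 0], [1, 0, 0, 0, 0]]

```text
t: 11.08
tcp_pos: [0.6041, -0.1529, 0.1598]
tcp_rot: [0.0, 0.994, -0.111, 0.001]
ft_force: [-0.5, 0.3, -8.1]
grip_width: 0.0443
gripper_force: 50.0
```

```bash
python3 - <<'E'
from h import *
s=robot.read_state(); print(s['t'],s['tcp_pos'],s['ft_force'],s['tcp_rot'])
im,c=snap("scene"); u,v=map(int,proj(c,(.6,-.15,.12))); save("s6",cv2.resize(im[v-75:v+75,u-95:u+75],None,fx=4,fy=4,interpolation=cv2.INTER_CUBIC)); print(u,v)
E
```

```text
11.0833 [ 0.60407582 -0.15290075  0.15976438] [-0.4997439   0.31749828 -8.06484241] [ 1.13996304e-04  9.93800682e-01 -1.11174781e-01  5.98855273e-04]
256 255
```

View pics/s6.png

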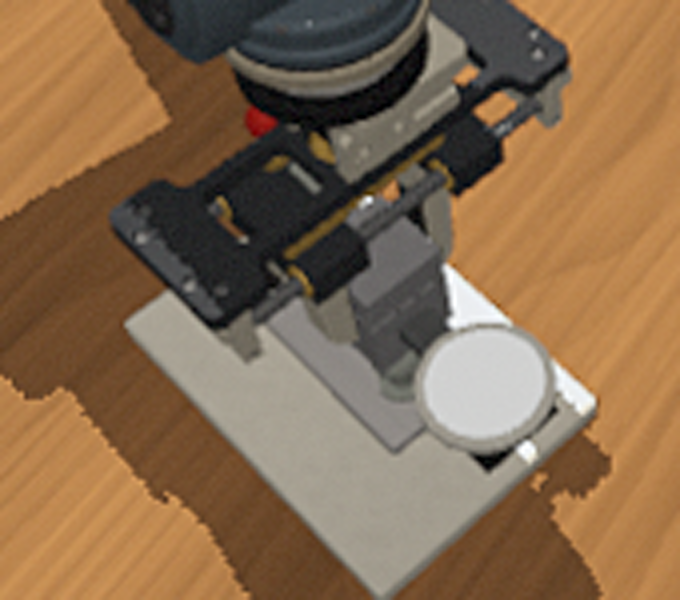

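The red knob is up and the block stands over the ball. Now I descend and feel for it.

Emit:
carry_out:
  steps:
    - [[1, 0, 0, -0.05, 0], [1, 0, 0, -0.05, 0], [1, 0, 0, -0.05, 0], [1, 0, 0, -0.05, 0], [1, 0, 0, -0.05, 0], [1, 0, 0, -0.05, 0], [1, 0, 0, 0, 0], [1, 0, 0, 0, 0], [1, 0, 0, 0, 0]]

```text
t: 11.88
tcp_pos: [0.6038, -0.1532, 0.1351]
tcp_rot: [0.0, 0.994, -0.111, 0.0]
ft_force: [0.4, 0.7, -7.6]
grip_width: 0.0436
gripper_force: 50.0
```

Emit:
carry_out:
  steps:
    - [[1, 0, 0, -0.02, 0], [1, 0, 0, -0.02, 0], [1, 0, 0, 0, 0], [1, 0, 0, 0, 0]]

```text
t: 12.22
tcp_pos: [0.6036, -0.1531, 0.1317]
tcp_rot: [-0.0, 0.994, -0.111, -0.0]
ft_force: [0.0, 0.0, -9.0]
grip_width: 0.0437
gripper_force: 50.0
```

Emit:
carry_out:
  steps:
    - [[1, 0, 0, -0.02, 0], [1, 0, 0, -0.02, 0], [1, 0, 0, 0, 0], [1, 0, 0, 0, 0]]

```text
t: 12.55
tcp_pos: [0.6036, -0.1531, 0.1285]
tcp_rot: [-0.0, 0.994, -0.111, -0.0]
ft_force: [0.1, 0.1, -9.0]
grip_width: 0.044
gripper_force: 50.0
```

No contact yet, so I continue.

Emit:
carry_out:
  steps:
    - [[1, 0, 0, -0.02, 0], [1, 0, 0, -0.02, 0], [1, 0, 0, 0, 0], [1, 0, 0, 0, 0]]

```text
t: 12.88
tcp_pos: [0.6036, -0.1531, 0.1252]
tcp_rot: [-0.0, 0.994, -0.111, -0.0]
ft_force: [-0.7, 0.8, -10.1]
grip_width: 0.0439
gripper_force: 50.0
```

Emit:
carry_out:
  steps:
    - [[1, 0, 0, -0.02, 0], [1, 0, 0, -0.02, 0], [1, 0, 0, 0, 0], [1, 0, 0, 0, 0]]

```text
t: 13.22
tcp_pos: [0.6036, -0.1531, 0.122]
tcp_rot: [-0.0, 0.994, -0.111, -0.0]
ft_force: [-0.5, 1.1, -9.5]
grip_width: 0.0438
gripper_force: 50.0
```

Emit:
carry_out:
  steps:
    - [[1, 0, 0, -0.01, 0], [1, 0, 0, -0.01, 0], [1, 0, 0, 0, 0], [1, 0, 0, 0, 0]]

```text
t: 13.55
tcp_pos: [0.6037, -0.1531, 0.1206]
tcp_rot: [-0.0, 0.994, -0.111, 0.0]
ft_force: [-0.7, -0.3, -9.4]
grip_width: 0.0441
gripper_force: 50.0
```

Emit:
carry_out:
  steps:
    - [[1, 0, 0, -0.01, 0], [1, 0, 0, -0.01, 0], [1, 0, 0, 0, 0], [1, 0, 0, 0, 0]]

```text
t: 13.88
tcp_pos: [0.6038, -0.153, 0.1192]
tcp_rot: [-0.0, 0.994, -0.111, 0.0]
ft_force: [0.3, 2.3, -5.2]
grip_width: 0.0436
gripper_force: 50.0
```

Emit:
carry_out:
  steps:
    - [[1, 0, 0, -0.01, 0], [1, 0, 0, -0.01, 0], [1, 0, 0, 0, 0], [1, 0, 0, 0, 0]]

```text
t: 14.22
tcp_pos: [0.604, -0.1528, 0.1177]
tcp_rot: [-0.0, 0.994, -0.111, 0.0]
ft_force: [0.8, 5.4, -2.1]
grip_width: 0.0437
gripper_force: 50.0
```

Emit:
carry_out:
  steps:
    - [[1, 0, 0.008, 0, 0], [1, 0, 0, -0.01, 0], [1, 0, 0, 0, 0], [1, 0, 0, 0, 0]]

```text
t: 14.55
tcp_pos: [0.6039, -0.1522, 0.1167]
tcp_rot: [-0.0, 0.994, -0.111, 0.0]
ft_force: [2.0, 4.6, -3.8]
grip_width: 0.0441
gripper_force: 50.0
```

Emit:
carry_out:
  steps:
    - [[1, 0.005, 0.008, 0, 0], [1, 0, 0, -0.01, 0], [1, 0, 0, 0, 0], [1, 0, 0, 0, 0]]

```text
t: 14.88
tcp_pos: [0.6041, -0.152, 0.116]
tcp_rot: [0.0, 0.994, -0.111, 0.0]
ft_force: [-0.6, 2.7, -1.0]
grip_width: 0.0438
gripper_force: 50.0
```

Emit:
carry_out:
  steps:
    - [[1, 0, 0.004, -0.01, 0], [1, 0, 0, 0, 0], [1, 0, 0, 0, 0]]

```text
t: 15.13
tcp_pos: [0.6042, -0.1518, 0.1153]
tcp_rot: [0.0, 0.994, -0.111, 0.0]
ft_force: [-0.5, 0.5, 2.7]
grip_width: 0.0438
gripper_force: 50.0
```

Emit:
carry_out:
  steps:
    - [[1, 0, 0, -0.01, 0], [1, 0, 0, 0, 0], [1, 0, 0, 0, 0]]

```text
t: 15.38
tcp_pos: [0.6042, -0.1519, 0.1146]
tcp_rot: [0.0, 0.994, -0.111, 0.0]
ft_force: [-1.7, -1.1, 5.1]
grip_width: 0.0439
gripper_force: 50.0
```

Load is about 14 N and the stage is well centred.

Emit:
carry_out:
  steps:
    - [[1, 0, 0, -0.01, 0], [1, 0, 0, 0, 0], [1, 0, 0, 0, 0]]

```text
t: 15.63
tcp_pos: [0.6043, -0.1518, 0.114]
tcp_rot: [0.0, 0.994, -0.111, 0.0]
ft_force: [-1.9, 0.1, 7.8]
grip_width: 0.0435
gripper_force: 50.0
```

Emit:
carry_out:
  steps:
    - [[1, 0, 0, -0.007, 0], [1, 0, 0, 0, 0], [1, 0, 0, 0, 0]]

```text
t: 15.88
tcp_pos: [0.6043, -0.1518, 0.1137]
tcp_rot: [0.0, 0.994, -0.111, 0.0]
ft_force: [-4.0, -0.3, 9.7]
grip_width: 0.0441
gripper_force: 50.0
```

Emit:
carry_out:
  steps:
    - [[1, -0.004, 0, -0.007, 0], [1, 0, 0, 0, 0], [1, 0, 0, 0, 0]]

```text
t: 16.13
tcp_pos: [0.6043, -0.1519, 0.1133]
tcp_rot: [0.0, 0.994, -0.111, 0.001]
ft_force: [-2.8, -0.1, 9.6]
grip_width: 0.0435
gripper_force: 50.0
```

Emit:
carry_out:
  steps:
    - [[1, 0, 0, -0.007, 0], [1, 0, 0, 0, 0], [1, 0, 0, 0, 0]]

```text
t: 16.38
tcp_pos: [0.6043, -0.1519, 0.113]
tcp_rot: [0.0, 0.994, -0.111, 0.001]
ft_force: [-3.5, 1.0, 11.1]
grip_width: 0.0438
gripper_force: 50.0
```

Emit:
carry_out:
  steps:
    - [[1, -0.004, 0, -0.01, 0], [1, 0, 0, 0, 0], [1, 0, 0, 0, 0]]

```text
t: 16.63
tcp_pos: [0.6043, -0.1519, 0.1124]
tcp_rot: [0.0, 0.994, -0.111, 0.001]
ft_force: [-1.4, -0.4, 11.2]
grip_width: 0.0433
gripper_force: 50.0
```

Emit:
carry_out:
  steps:
    - [[1, 0, 0, -0.007, 0], [1, 0, 0, 0, 0], [1, 0, 0, 0, 0]]

```text
t: 16.88
tcp_pos: [0.6044, -0.1519, 0.1119]
tcp_rot: [0.0, 0.994, -0.111, 0.001]
ft_force: [-2.2, 0.5, 12.9]
grip_width: 0.0438
gripper_force: 50.0
```

Emit:
carry_out:
  steps:
    - [[1, 0, 0, -0.007, 0], [1, 0, 0, 0, 0], [1, 0, 0, 0, 0]]

```text
t: 17.13
tcp_pos: [0.6045, -0.152, 0.1113]
tcp_rot: [0.0, 0.994, -0.111, 0.002]
ft_force: [-1.7, -1.0, 11.3]
grip_width: 0.0437
gripper_force: 50.0
```

Emit:
carry_out:
  steps:
    - [[1, 0, 0, -0.007, 0], [1, 0, 0, 0, 0], [1, 0, 0, 0, 0]]

```text
t: 17.38
tcp_pos: [0.6045, -0.1519, 0.1109]
tcp_rot: [0.0, 0.994, -0.111, 0.002]
ft_force: [-1.1, 1.4, 12.8]
grip_width: 0.0436
gripper_force: 50.0
```

Emit:
carry_out:
  steps:
    - [[1, 0, 0, -0.01, 0], [1, 0, 0, 0, 0], [1, 0, 0, 0, 0]]

```text
t: 17.63
tcp_pos: [0.6046, -0.152, 0.1101]
tcp_rot: [0.0, 0.994, -0.111, 0.002]
ft_force: [-0.7, -0.3, 12.2]
grip_width: 0.0437
gripper_force: 50.0
```

Emit:
carry_out:
  steps:
    - [[1, 0, 0, -0.007, 0], [1, 0, 0, 0, 0], [1, 0, 0, 0, 0]]

```text
t: 17.88
tcp_pos: [0.6046, -0.152, 0.1097]
tcp_rot: [0.0, 0.994, -0.111, 0.002]
ft_force: [-1.1, 0.5, 14.2]
grip_width: 0.0436
gripper_force: 50.0
```

```bash
python3 - <<'E'
from h import *
im,c=snap("wrist"); g=cv2.cvtColor(im,cv2.COLOR_RGB2GRAY); save("w7",im)
x0,x1,y0,y1=245,390,60,195
z=cv2.resize(g[y0:y1,x0:x1],None,fx=4,fy=4,interpolation=cv2.INTER_CUBIC)
print((cv2.HoughCircles(z,cv2.HOUGH_GRADIENT,1,100,param1=80,param2=12,minRadius=180,maxRadius=270)[0][:2]/4+[x0,y0,0]))
s=robot.read_state(); print(s['ft_force'],s['torque'],s['tcp_pos'])
E
```

```text
[[316.625      126.625       59.97499847]]
[-1.68790494  0.90344256 13.86706805] [0.28331961 0.20611406 0.00610389] [ 0.60461491 -0.15199939  0.10964637]
```

View pics/w7.png

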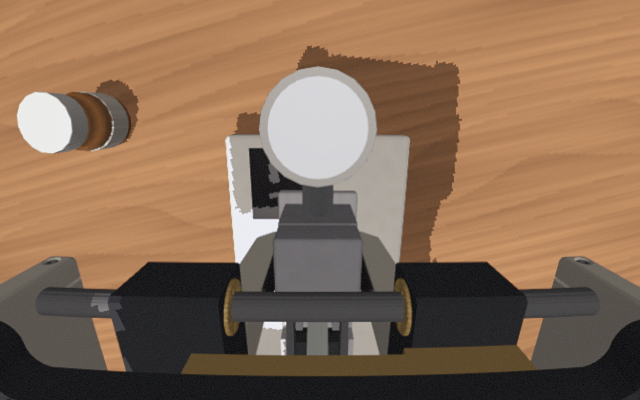

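The stage has not slipped in the jaws: the plate circle is still at (317,127), radius 60. I keep pressing.

Emit:
carry_out:
  steps:
    - [[1, 0, 0, -0.01, 0], [1, 0, 0, 0, 0], [1, 0, 0, 0, 0]]

```text
t: 18.18
tcp_pos: [0.6047, -0.152, 0.1089]
tcp_rot: [0.0, 0.994, -0.111, 0.002]
ft_force: [0.0, 1.4, 12.6]
grip_width: 0.0436
gripper_force: 50.0
```

Emit:
carry_out:
  steps:
    - [[1, 0, 0, -0.007, 0], [1, 0, 0, 0, 0], [1, 0, 0, 0, 0]]

```text
t: 18.43
tcp_pos: [0.6048, -0.152, 0.1081]
tcp_rot: [0.0, 0.994, -0.111, 0.002]
ft_force: [0.2, 0.1, 10.1]
grip_width: 0.0438
gripper_force: 50.0
```

Emit:
carry_out:
  steps:
    - [[1, 0, 0, -0.01, 0], [1, 0, 0, 0, 0], [1, 0, 0, 0, 0]]

```text
t: 18.68
tcp_pos: [0.6048, -0.152, 0.107]
tcp_rot: [0.0, 0.994, -0.111, 0.002]
ft_force: [2.5, -0.1, 5.3]
grip_width: 0.0437
gripper_force: 50.0
```

Emit:
carry_out:
  steps:
    - [[1, 0, 0, -0.01, 0], [1, 0, 0, 0, 0], [1, 0, 0, 0, 0]]

```text
t: 18.93
tcp_pos: [0.6046, -0.152, 0.1057]
tcp_rot: [0.0, 0.994, -0.111, 0.002]
ft_force: [5.1, -1.3, 1.5]
grip_width: 0.0437
gripper_force: 50.0
```

Emit:
carry_out:
  steps:
    - [[1, 0.006, 0, -0.01, 0], [1, 0, 0, 0, 0], [1, 0, 0, 0, 0]]

```text
t: 19.18
tcp_pos: [0.6042, -0.1518, 0.1036]
tcp_rot: [0.0, 0.994, -0.111, 0.0]
ft_force: [7.6, -2.4, -4.4]
grip_width: 0.0438
gripper_force: 50.0
```

Emit:
carry_out:
  steps:
    - [[1, 0, 0, -0.01, 0], [1, 0, 0, 0, 0], [1, 0, 0, 0, 0]]

```text
t: 19.43
tcp_pos: [0.6042, -0.1517, 0.103]
tcp_rot: [0.0, 0.994, -0.111, 0.0]
ft_force: [6.9, -3.1, -1.4]
grip_width: 0.044
gripper_force: 50.0
```

Emit:
carry_out:
  steps:
    - [[1, 0.006, -0.003, -0.01, 0], [1, 0, 0, 0, 0], [1, 0, 0, 0, 0]]

```text
t: 19.68
tcp_pos: [0.6043, -0.1518, 0.1025]
tcp_rot: [0.0, 0.994, -0.111, -0.0]
ft_force: [3.3, -0.8, 3.2]
grip_width: 0.0437
gripper_force: 50.0
```

Emit:
carry_out:
  steps:
    - [[1, 0.006, -0.003, -0.01, 0], [1, 0, 0, 0, 0], [1, 0, 0, 0, 0]]

```text
t: 19.93
tcp_pos: [0.6044, -0.1518, 0.1018]
tcp_rot: [-0.0, 0.994, -0.111, -0.001]
ft_force: [-0.0, 0.9, 7.9]
grip_width: 0.0439
gripper_force: 50.0
```

The slope is now 7 N/mm, which is the carriage's own stiffness, so the roof is on the ball. One more small press, then I let go.

Emit:
carry_out:
  steps:
    - [[1, 0, 0, -0.008, 0], [1, 0, 0, 0, 0], [1, 0, 0, 0, 0]]

```text
t: 20.18
tcp_pos: [0.6044, -0.1518, 0.1015]
tcp_rot: [-0.0, 0.994, -0.111, -0.001]
ft_force: [-0.9, 0.7, 9.2]
grip_width: 0.0438
gripper_force: 50.0
```

Emit:
carry_out:
  steps:
    - [[1, 0, 0, 0.015, 0], [1, 0, 0, 0.015, 0], [1, 0, 0, 0, 0], [-1, 0, 0, 0, 0], [-1, 0, 0, 0, 0], [-1, 0, 0, 0, 0], [-1, 0, 0, 0, 0], [-1, 0, 0, 0, 0], [-1, 0, 0, 0, 0], [-1, 0, 0, 0, 0], [-1, 0, 0, 0, 0], [-1, 0, 0, 0, 0], [-1, 0, 0, 0, 0]]

```text
t: 21.27
tcp_pos: [0.6049, -0.152, 0.1035]
tcp_rot: [-0.0, 0.994, -0.111, 0.0]
ft_force: [0.6, -0.9, 0.6]
grip_width: 0.0926
gripper_force: 0.0
```

Emit:
carry_out:
  steps:
    - [[-1, 0, 0, 0.2, 0], [-1, 0, 0, 0.4, 0], [-1, 0, 0, 0.45, 0], [-1, 0, 0, 0.45, 0], [1, -0.2, 0.05, 0.3, 0], [1, -0.3, 0.07, 0, 0], [1, 0, 0, 0, 0], [1, 0, 0, 0, 0], [1, 0, 0, 0, 0], [1, 0, 0, 0, 0]]
  grip_force: 20

```text
t: 22.1
tcp_pos: [0.5653, -0.1426, 0.2468]
tcp_rot: [-0.0, 0.994, -0.111, -0.0]
ft_force: [-0.1, 0.4, -0.2]
grip_width: 0.0579
gripper_force: 0.0
```

```bash
python3 - <<'E'
from h import *
s=robot.read_state(); print(s['t'],s['tcp_pos'],s['ft_force'])
im,c=snap("wrist"); save("w8",im); sc,cs=snap("scene")
r,w=masks(im); rs,_=masks(sc)
k,a=cen(r,(200,440,20,390)); u,v=map(int,proj(cs,(.537,-.137,.148))); k2,a2=cen(rs,(u-40,u+40,v-40,v+40)); P=tri([ray(c,*k),ray(cs,*k2)])
print(k,a,k2,a2,P)
g=cv2.cvtColor(im,cv2.COLOR_RGB2GRAY); u,v=map(int,proj(c,(.674,-.168,.084))); print(u,v)
x0,y0=u-70,max(0,v-70)
z=cv2.resize(g[y0:v+70,x0:u+70],None,fx=4,fy=4,interpolation=cv2.INTER_CUBIC); q=cv2.HoughCircles(z,cv2.HOUGH_GRADIENT,1,100,param1=80,param2=12,minRadius=100,maxRadius=220)[0][0]/4
print(q+[x0,y0,0],plane(c,q[0]+x0,q[1]+y0,.084))
E
```

```text
22.1 [ 0.5653398  -0.14255714  0.24683251] [-0.08968742  0.38582082 -0.15363409]
[317.96600567 240.99716714] 353 [232.64383562 227.32876712] 73 [ 0.53486421 -0.13622362  0.14686806]
317 80
[318.125  78.625  31.375] [ 0.67526155 -0.16845196  0.084     ]
```

View pics/w8.png

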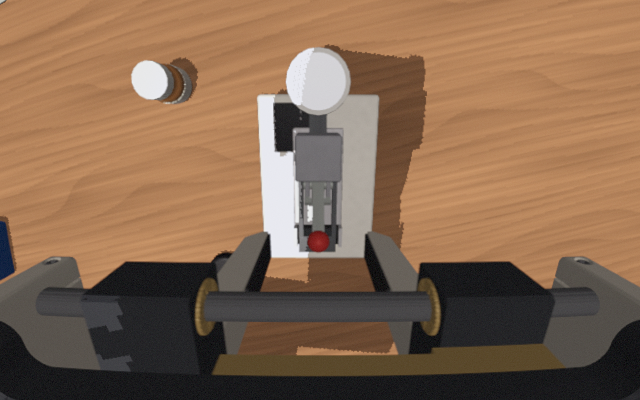

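The stage sits aligned on the foot with the knob at (318,241), 91 mm above its underside, so the handle is still up. Now I shut the fingers and press the handle down.

Emit:
carry_out:
  steps:
    - [[1, -0.2, 0.04, -0.1, 0], [1, -0.19, 0.04, -0.2, 0], [1, 0, 0, -0.2, 0], [1, 0, 0, -0.2, 0], [1, 0, 0, 0, 0], [1, 0, 0, 0, 0], [1, 0, 0, 0, 0], [1, 0, 0, 0, 0], [1, 0, 0, 0, 0]]

```text
t: 22.95
tcp_pos: [0.5341, -0.1361, 0.1923]
tcp_rot: [0.0, 0.994, -0.111, 0.001]
ft_force: [0.6, -0.0, -1.2]
grip_width: 0.0007
gripper_force: 0.0
```

Emit:
carry_out:
  steps:
    - [[1, 0, 0, -0.04, 0], [1, 0, 0, -0.04, 0], [1, 0, 0, -0.04, 0], [1, 0, 0, 0, 0], [1, 0, 0, 0, 0]]

```text
t: 23.37
tcp_pos: [0.5335, -0.136, 0.1818]
tcp_rot: [-0.0, 0.994, -0.111, -0.0]
ft_force: [-0.7, -0.1, 1.3]
grip_width: 0.0006
gripper_force: 0.6
```

Emit:
carry_out:
  steps:
    - [[1, -0.036, 0.008, -0.038, 0], [1, -0.036, 0.008, -0.038, 0], [1, -0.036, 0.008, -0.038, 0], [1, -0.029, 0.007, -0.044, 0], [1, -0.029, 0.007, -0.044, 0], [1, -0.029, 0.007, -0.044, 0]]

```text
t: 23.87
tcp_pos: [0.5171, -0.1321, 0.162]
tcp_rot: [-0.0, 0.994, -0.111, -0.001]
ft_force: [-3.8, 0.2, 5.1]
grip_width: 0.0003
gripper_force: 2.5
```

Emit:
carry_out:
  steps:
    - [[1, -0.02, 0.005, -0.049, 0], [1, -0.02, 0.005, -0.049, 0], [1, -0.02, 0.005, -0.049, 0], [1, -0.01, 0.002, -0.052, 0]]

```text
t: 24.2
tcp_pos: [0.5122, -0.131, 0.1458]
tcp_rot: [-0.0, 0.994, -0.111, -0.0]
ft_force: [-2.1, 0.1, 1.4]
grip_width: 0.0009
gripper_force: 1.4
```

Emit:
carry_out:
  steps:
    - [[1, 0, 0, -0.03, 0], [1, 0, 0, -0.02, 0], [1, 0, 0, 0, 0], [1, 0, 0, 0, 0]]

```text
t: 24.53
tcp_pos: [0.5127, -0.1311, 0.1422]
tcp_rot: [0.0, 0.994, -0.111, 0.0]
ft_force: [-0.5, 0.4, 0.3]
grip_width: 0.0004
gripper_force: 0.0
```

Emit:
carry_out:
  steps:
    - [[1, 0, 0, -0.02, 0], [1, 0, 0, 0, 0], [1, 0, 0, 0, 0]]

```text
t: 24.78
tcp_pos: [0.5126, -0.1311, 0.1407]
tcp_rot: [0.0, 0.994, -0.111, 0.0]
ft_force: [-0.5, 0.5, 0.8]
grip_width: 0.0003
gripper_force: 0.5
```

Emit:
carry_out:
  steps:
    - [[1, 0, 0, -0.02, 0], [1, 0, 0, 0, 0], [1, 0, 0, 0, 0]]

```text
t: 25.03
tcp_pos: [0.5125, -0.131, 0.139]
tcp_rot: [-0.0, 0.994, -0.111, 0.0]
ft_force: [-0.7, 0.1, 2.3]
grip_width: 0.0005
gripper_force: 0.7
```

Emit:
carry_out:
  steps:
    - [[1, 0, 0, -0.015, 0], [1, 0, 0, 0, 0], [1, 0, 0, 0, 0]]

```text
t: 25.28
tcp_pos: [0.5125, -0.131, 0.1381]
tcp_rot: [-0.0, 0.994, -0.111, 0.0]
ft_force: [-1.9, 0.2, 5.4]
grip_width: 0.0007
gripper_force: 2.8
```

Emit:
carry_out:
  steps:
    - [[1, 0, 0, -0.012, 0], [1, 0, 0, 0, 0], [1, 0, 0, 0, 0]]

```text
t: 25.53
tcp_pos: [0.5125, -0.131, 0.1374]
tcp_rot: [-0.0, 0.994, -0.111, 0.0]
ft_force: [-3.3, 1.5, 8.1]
grip_width: 0.0008
gripper_force: 4.4
```

Emit:
carry_out:
  steps:
    - [[1, 0, 0, -0.01, 0], [1, 0, 0, 0, 0], [1, 0, 0, 0, 0]]

```text
t: 25.78
tcp_pos: [0.5124, -0.1309, 0.1367]
tcp_rot: [-0.0, 0.994, -0.111, 0.0]
ft_force: [-4.7, 2.2, 11.8]
grip_width: 0.0004
gripper_force: 5.7
```

The stop is reached, with stiffness again at the carriage's 5 to 7 N/mm. I back off and check.

Emit:
carry_out:
  steps:
    - [[1, 0, 0, 0.1, 0], [1, 0, 0, 0.3, 0], [1, 0, 0, 0.4, 0], [1, 0.2, -0.04, 0.4, 0], [1, 0.3, -0.06, 0.2, 0], [1, 0, 0, 0, 0], [1, 0, 0, 0, 0], [1, 0, 0, 0, 0], [1, 0, 0, 0, 0]]

```text
t: 26.53
tcp_pos: [0.5514, -0.1387, 0.2468]
tcp_rot: [-0.0, 0.994, -0.111, -0.001]
ft_force: [0.3, -0.0, 0.3]
grip_width: 0.0005
gripper_force: 0.0
```

```bash
python3 - <<'E'
from h import *
s=robot.read_state(); print(s['t'],s['tcp_pos'],s['ft_force'])
im,c=snap("wrist"); sc,cs=snap("scene"); tp,ct=snap("top")
r,w=masks(im); rs,_=masks(sc); rt,_=masks(tp)
G=(.5143,-.1318,.104)
o=[]
for i,m,cc in((im,r,c),(sc,rs,cs),(tp,rt,ct)):
    u,v=proj(cc,G); u,v=int(u),int(v); 
    try:
        k,a=cen(m,(max(0,u-45),u+45,max(0,v-45),min(400,v+45))); o.append((cc,k)); print(k,a,(u,v),plane(cc,*k,.104))
    except Exception as e: print('none',(u,v))
for i in range(len(o)):
    for j in range(i): print(tri([ray(o[i][0],*o[i][1]),ray(o[j][0],*o[j][1])]))
u,v=map(int,proj(cs,(.58,-.145,.08))); save("s9",cv2.resize(sc[v-70:v+70,u-90:u+90],None,fx=4,fy=4,interpolation=cv2.INTER_CUBIC))
E
```

```text
26.5333 [ 0.55136077 -0.13873401  0.24684243] [ 0.33551171 -0.04929507  0.32960677]
[317.91346154 229.03846154] 104 (318, 229) [ 0.51508639 -0.13121551  0.104     ]
[228.77358491 232.67924528] 53 (229, 233) [ 0.51135654 -0.13058385  0.104     ]
[408.29268293 223.07317073] 41 (408, 222) [ 0.51276291 -0.13171094  0.104     ]
[ 0.51561293 -0.13224906  0.10877643]
[ 0.513315   -0.13164866  0.101139  ]
[ 0.51266063 -0.13136618  0.10595794]
```

View pics/s9.png

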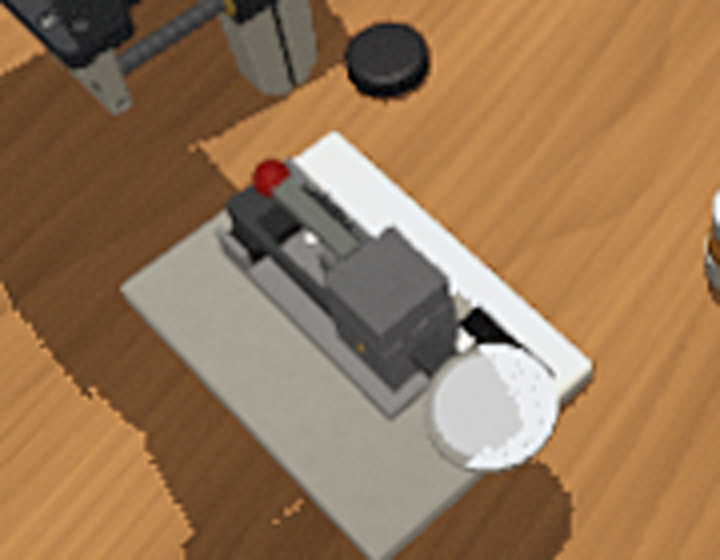

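The knob lies level over the tail, and its height of about 104 mm matches the handle fully down. The stage sits level on the foot and the lens cap is undisturbed. I hand the job in.

```bash
python3 -c "
from rig import robot
print(robot.job_done())"
```

```text
the job is handed in; nothing more can be done
None
```

The stage is seated on the ball past the spring catches, the handle is pressed down to its stop, and the job is handed in; the rig returned no verdict, and foot load stayed at about 23 N in the readings (limit 33 N).

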